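# Pop the fuse hatch of the printer's power box

### The job

Two grey equipment boxes stand on the printer bench; press down on the hatch of the wider box near its ribbed free edge until the push-push latch lets go, then take the hand away so that the hatch springs open. Keep clear and watch for two seconds that it stays open; pressed down again it would latch shut. Leave the narrower box's hatch alone, and do not shove or pick up anything that lies about.

Things in the scene. Friction and masses are not known exactly. Their poses are not given: they have to be found in the camera images.
- fuse_box: the wider grey box, fixed to the bench: 160 (x) by 120 (y) by 100 mm high, with a row of black vent slots on its top behind the hatch. Origin: centre of its underside; z up, its x runs from the hatch's free edge towards its hinge (roughly away from the robot).
- fuse_hatch (a joint): angle of the wider box's hatch (rad): about 0 (up to 0.02) latched shut. Pressed, it sinks to a firm stop at -0.13; the latch lets go only if it is pressed beyond about -0.11 (less leaves it latched), and the hatch then follows the finger up as that rises, to its open stop at 0.75, where a spring keeps it. Pushing the open hatch right down to its stop latches it again.
- fuse_hatch_press (a point): the spot to press: on the top face of the wider box's hatch, in the middle of its width among the black ribs, 20 mm in from the free edge, 65 mm from the hinge. The grey hatch, 85 mm (x, hinge to free edge) by 80 mm (y), stands 12 mm proud of the box's top: this point is 112 mm above the bench when shut. Pressing here takes 3 to 4 N and it sinks 8.5 mm to a firm stop (the latch lets go near 7 mm). It moves with the hatch.
- fuse_hatch_hinge (a point): middle of the wider hatch's hinge line, which runs along the box's y, 104 mm above the bench on the hatch's far side. The opened free edge stands about 170 mm above the bench.
- light_box: the narrower grey box, fixed to the bench: 160 by 84 by 100 mm high, with one black round dial (26 mm wide, 14 mm high) on its top behind the hatch. Origin and axes as for the wider box. Not to be used.
- light_hatch (a joint): angle of the narrower box's hatch (rad; 85 by 44 mm, the same kind of latch). 0 is latched shut; it must stay so.
- figurine: white printed figurine, 40 mm wide, 66 mm tall, loose in front of the boxes; origin at its underside.
- bracket: white printed angle bracket, 50 by 35 by 36 mm, loose in front of the boxes; origin under its base.
- nozzle_jar: small clear jar, 42 mm wide, 50 mm tall, loose in front of the boxes; origin at its underside.
- scraper: spatula 200 mm long lying to the robot's right.
- driver: screwdriver 170 mm long with a black handle, lying to the robot's left.
- adapter: black plug-in power adapter, 75 by 50 by 32 mm, loose in one row with the two boxes (any of the three can be the left, middle or right one); origin at its underside.
- clip_dish: white bowl, 80 mm wide, 30 mm high, loose at the far right; origin at its underside.

How it is judged:
On the way, in this order (a step that is already met when the one before it is completed fails the run):
1. the wider box's hatch is pressed in past its latching point by the fingers (value of joint fuse_hatch below -0.05 rad and contact force between the fingers and fuse_hatch above 0.5 N).
2. the hatch has popped open and stays open, untouched, for 1.5 s (value of joint fuse_hatch above 0.6 rad and contact force between each of the arm, the fingers and fuse_hatch below 0.1 N), for 1.5 s.
At the end, for the whole second after the job is handed in: The wider box's hatch stands open by more than 0.6 rad, at rest and untouched; the narrower box's hatch is still latched shut (between -0.025 and 0.05 rad) and every loose thing is within 30 mm of where it started (value of joint fuse_hatch above 0.6 rad and velocity of joint fuse_hatch between -0.05 and 0.05 rad/s and value of joint light_hatch between -0.025 and 0.05 rad and distance of each of figurine, bracket, nozzle_jar, scraper, driver, adapter, clip_dish from where it was at the start of the episode below 0.03 m).
It fails at once if the narrower box's hatch is pressed in or opened (value of joint light_hatch below -0.025 rad or value of joint light_hatch above 0.05 rad).
It fails at once if a loose thing is moved by 30 mm or more, or lifted (distance of any of figurine, bracket, nozzle_jar, scraper, driver, adapter, clip_dish from where it was at the start of the episode above 0.03 m).
It also fails if it takes over 32 s, if anything falls off the work surface, if the arm or the gripper's body presses on something with over 40 N, if the wrist force passes 120 N, or if a joint passes its speed limit or range.

### The arm

A 7-joint arm with a two-finger parallel gripper is mounted at the origin on the work surface. World frame = base frame: x ahead of the robot, y to its left, z up, the work surface at z = 0. Lengths are in m, angles in rad, forces in N, time in s.
With the tool pointing down it reaches from about 0.4 to 0.875 m from the base axis. Payload 19.3 kg.
Tool frame: the origin (TCP) lies at the very end of the fingers, on their centre line; the grasp point (between the pads) lies 19 mm behind it; z points along the fingers, y is the line along which they close (so a half turn about z gives the same grasp; the last joint's range is limited). The gripper opens to 85 mm and grips with 20 to 120 N. Pads are 22 mm wide; open, the fingers measure 114 mm over their backs; the gripper's body (76 mm by 85 mm) begins 54 mm behind the grasp point. The pads swing forward as they close: fully open they stand 13 mm farther back than shut.
Start: joints at [1.175, 0.521, -0.036, 1.599, 0.021, 1.021, -0.113], TCP at [0.2, -0.592, 0.231] pointing down, gripper open.
Joint ranges: [-2.91, 2.91], [-0.3, 2.13], [-1.5, 1.42], [0.17, 2.43], [-1.26, 4.41], [0.16, 1.93], [-2.52, 2.52]. Speed limits (rad/s): [1.89, 1.89, 2.39, 2.39, 3.01, 3.01, 3.01].

### API

Orientations are given as [roll, pitch, yaw] about the fixed x, y, z axes, in that order (R = Rz(yaw) Ry(pitch) Rx(roll)).
In Python, from workcell import bot gives the robot as it stands. The module is installed in compiled form; this text tells all that it offers.
- The arm moves only by the tool apply_moves, never from a script. Its arguments are lists of equal length, an entry for each row: "claw": the finger opening in m, from 0 to 0.0854; "xyz": the shift along the tool's x, y, z in m, a list of three; "twist": the turn, a rotation vector about the tool's x, y, z in rad, a list of three. A call has 1 to 20 rows; each row shifts and turns the commanded pose from where the row before left it, along the tool's axes as they then stand; what a row does not reach is not made up. A row lasts 1/10 s, in which the tool goes at most 50 mm and 8.59 degrees, less where a joint would pass 70% of its speed; a pose out of reach is approached as far as the arm can. A call with a gripper value outside its range is refused whole. The fingers move at their own pace and stop on an object; "force" is the grip in N (left out, the last holds). Time passes only in rows, so rows that do not move let the fingers close. It gives the time, the measured TCP pose, the force, the opening and the grip force at its end, in the units of the state.
- bot.observe(): the state, without advancing time (a new reading comes with each control period).
- bot.grab_frame(name): name is "scene" or "top"; returns a dict with "img" (400x640x3 uint8, red, green, blue), "vfov" (degrees; the focal length in pixels is half the picture's height over the tangent of half this angle, whatever the lens; pixels are square), "cx", "cy" (the principal point, pixels), "view" (4x4, takes a point from world to camera coordinates). Camera axes: x right, y up, looking along -z (the intrinsics and any distortion apply to the point x, -y, -z); pixel columns grow to the right and rows downward; lengths in m; the calibration is good to about 2 mm. A picture is of the moment at which its call begins. There is no depth.
- bot.job_done(): hands the job in; it is judged then, once.
Trained networks look in the newest picture that a camera, given by its name, has taken for a name from the list of things; names that differ only in an ending like _2 or _b are one class to them, and where a whole thing is asked for, a point or a joint stands for the part that bears it (a point fixed in the world has none). Each returns a list of dicts, best first, with "score" (0 to 1); they miss things now and then, are a little off and sometimes report something else, mostly with a low value. They report only what shows in the picture. A call takes as long as a camera call.
- bot.find_in(camera, query): "position" ([x, y, z] in m, in world coordinates, good to about 4 mm: the middle of the surface that is visible of it).
The state is a dict: "clock": time; "qpos": joint angles; "qd": joint speeds; "joint_efforts": joint torques, N m; "position": TCP position; "tool_rot": TCP orientation; "force": force on the tool from outside, world axes, zero at the start; "moment": the same for the moment, N m; "grip_width": finger opening in m; "finger_force": force on a finger pad.
Only numpy, scipy, OpenCV 4.12 (cv2) and the standard library are available. Lean on these libraries where they do the work, as an engineer would, in place of code of your own. Each camera call takes 0.05 s, during which the arm holds its last target. There are 200 camera calls.

## Working session

There is one attempt and no reset: what is moved stays moved. The work goes in short steps, Python scripts to look and compute and a tool call to move; the robot and the scene stay as the last step left them, time stands still between calls to the robot, and variables do not carry over. Pictures are saved under pics/ and viewed, at most 10 in all, crops included, and the job is handed in when it is done.

Besides the shell and the picture viewer there is one more tool, called as a command line: name --argument value ..., lists and objects as JSON in quotes. apply_moves: Moves the arm, as the interface text tells. Its arguments: {"type":"object","properties":{"claw":{"type":"array"},"xyz":{"type":"array"},"twist":{"type":"array"},"force":{"type":"number"}},"required":["claw","xyz","twist"]}

```bash
mkdir -p pics; python3 - <<'E'
from workcell import bot
import cv2
for c in("scene","top"):
    f=bot.grab_frame(c); cv2.imwrite(f"pics/{c}0.png",f["img"][:,:,::-1])
    print(c,f["vfov"],f["cx"],f["cy"],f["view"].round(3).tolist())
    for q in("fuse_hatch_press","fuse_hatch_hinge","fuse_box","light_box","adapter","figurine"):
        print(q,[(r["score"],[round(float(v),3) for v in r["position"]]) for r in bot.find_in(c,q)[:2]])
s=bot.observe();print(s)
E
```

```text
scene 56.74992926408336 322.94811366082354 203.08929027154514 [[-0.869, 0.494, 0.016, 0.442], [-0.312, -0.574, 0.757, 0.043], [0.383, 0.653, 0.653, -1.151], [0.0, 0.0, 0.0, 1.0]]
fuse_hatch_press [(0.69, [0.524, -0.279, 0.114]), (0.69, [0.404, -0.018, 0.028])]
fuse_hatch_hinge [(0.94, [0.526, -0.282, 0.114])]
fuse_box [(0.72, [0.548, -0.243, 0.086]), (0.6, [0.527, -0.281, 0.114])]
light_box []
adapter [(0.69, [0.61, 0.016, 0.03]), (0.56, [0.603, 0.282, 0.1])]
figurine [(0.67, [0.403, -0.015, 0.028])]
top 52.72238949356671 322.92654401842043 197.31532440914938 [[-0.004, -1.0, -0.008, -0.035], [0.981, -0.006, 0.195, -0.507], [-0.195, -0.007, 0.981, -1.285], [0.0, 0.0, 0.0, 1.0]]
fuse_hatch_press [(0.71, [0.52, -0.282, 0.111]), (0.58, [0.58, 0.259, 0.105])]
fuse_hatch_hinge [(0.76, [0.518, -0.282, 0.113])]
fuse_box [(0.65, [0.523, -0.276, 0.102])]
light_box [(0.37, [0.58, 0.274, 0.11])]
adapter [(0.84, [0.604, 0.005, 0.03])]
figurine [(0.69, [0.393, -0.021, 0.034]), (0.54, [0.522, -0.28, 0.102])]
{'clock': 0.7, 'qpos': array([ 1.17479562,  0.52136463, -0.03630786,  1.59949688,  0.02120043,
        1.02107422, -0.1128126 ]), 'qd': array([ 2.21311499e-03, -1.68087372e-03, -1.04636370e-03, -4.93706617e-04,
        1.19442803e-03, -8.33111850e-05,  1.45038411e-04]), 'joint_efforts': array([-7.02847956e-04, -9.26699281e+01,  1.97770268e+00, -3.70228887e+01,
        1.79119490e-02,  1.49930976e-03, -4.03902925e-05]), 'position': array([ 0.20002592, -0.59213228,  0.23131387]), 'tool_rot': array([ 3.14155155e+00, -8.26646465e-06,  3.25752170e-01]), 'force': array([0.37420667, 0.57994732, 0.29792248]), 'moment': array([-0.01487896, -0.02883275, -0.03602239]), 'finger_force': 0.0, 'grip_width': 0.08556484572335814}
```

View pics/top0.png

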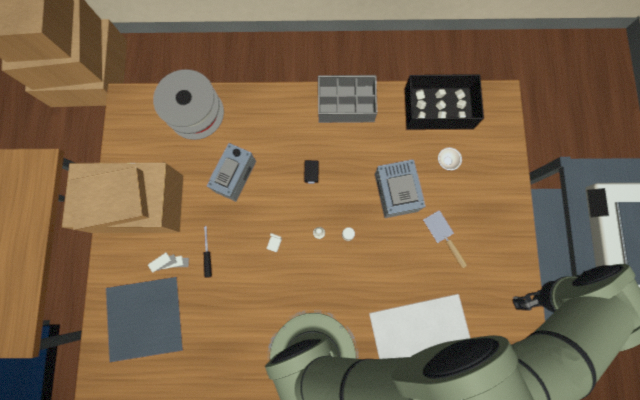

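View pics/scene0.png

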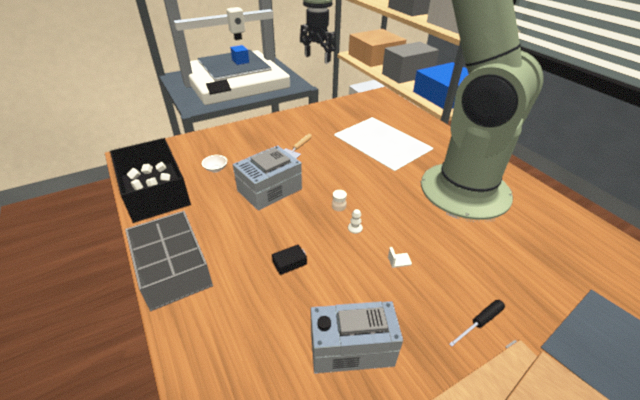

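The top view shows the wider box with vents at about (400,188), and the narrower box with the dial at (232,172). The adapter is at (312,172). I'll zoom in on the wider hatch.

```bash
python3 - <<'E'
import cv2
a=cv2.imread("pics/top0.png")[150:225,365:440]
cv2.imwrite("pics/crop1.png",cv2.resize(a,(600,600),interpolation=cv2.INTER_CUBIC))
E
```

```text
(no output)
```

View pics/crop1.png

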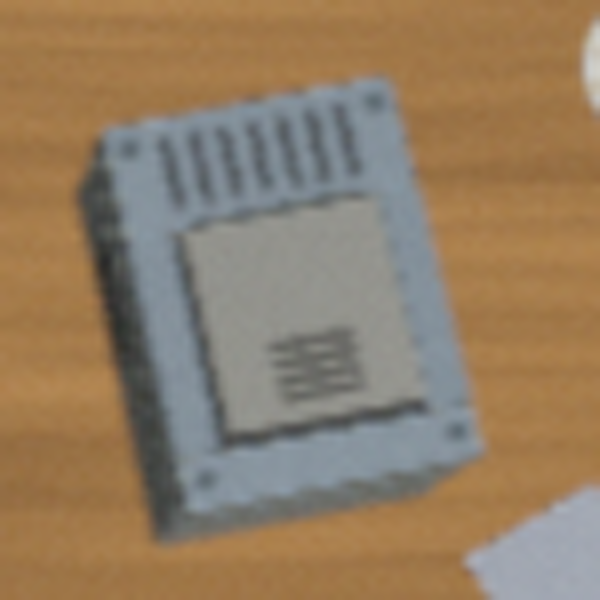

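The crop shows hatch corners at (183,232), (378,197), (425,405) and (228,438). The ribs are centred at about (317,365).

```bash
python3 - <<'E'
from workcell import bot
import numpy as np
f=bot.grab_frame("top");print(f.keys())
fl=200/np.tan(np.radians(f["vfov"]/2));V=f["view"];C=-V[:3,:3].T@V[:3,3]
def px(u,v,z):
    u=365+(u+.5)/8-.5;v=150+(v+.5)/8-.5
    d=V[:3,:3].T@np.array([(u-f["cx"])/fl,-(v-f["cy"])/fl,-1]);return C+d*(z-C[2])/d[2]
P=[px(*p,.112) for p in((183,232),(378,197),(425,405),(228,438))]
print(np.round(P,4),np.round(px(317,365,.112),4))
far=(P[0]+P[1])/2;near=(P[2]+P[3])/2;x=(far-near)/np.linalg.norm(far-near)
print("len",np.linalg.norm(far-near),np.linalg.norm(P[0]-P[1]),"yaw",np.arctan2(x[1],x[0]),"press",near+.02*x)
press=near+.02*x
s=bot.observe();print(s["position"],s["tool_rot"])
from scipy.spatial.transform import Rotation as R
Rt=R.from_euler("xyz",s["tool_rot"]);print(Rt.inv().apply(press-s["position"]))
for q in("scraper","clip_dish","nozzle_jar"): print(q,bot.find_in("top",q)[:1])
E
```

```text
dict_keys(['img', 'vfov', 'cx', 'cy', 'view'])
[[ 0.554  -0.2426  0.112 ]
 [ 0.5679 -0.3205  0.112 ]
 [ 0.4836 -0.3349  0.112 ]
 [ 0.4709 -0.2572  0.112 ]] [ 0.4999 -0.2933  0.112 ]
len 0.08494961145461981 0.07912089538569209 yaw 0.17247529339092568 press [ 0.49698695 -0.29264943  0.112     ]
[ 0.19999699 -0.59214193  0.23132806] [ 3.14155666e+00 -1.80371781e-05  3.25700408e-01]
[ 0.37720346 -0.18872293  0.11932807]
scraper [{'position': [0.4023, -0.4313, -0.0008], 'score': 0.63}]
clip_dish [{'position': [0.6495, -0.473, 0.0201], 'score': 0.6}]
nozzle_jar []
```

apply_moves --claw '[0, 0, 0, 0, 0, 0, 0, 0, 0, 0, 0, 0, 0, 0, 0]' --xyz '[[0.031, -0.0155, 0], [0.031, -0.0155, 0], [0.031, -0.0155, 0], [0.031, -0.0155, 0], [0.031, -0.0155, 0], [0.031, -0.0155, 0], [0.031, -0.0155, 0], [0.031, -0.0155, 0], [0.031, -0.0155, 0], [0.031, -0.0155, 0], [0.031, -0.0155, 0], [0.031, -0.0155, 0], [0, 0, 0], [0, 0, 0], [0, 0, 0]]' --twist '[[0, 0, 0.015], [0, 0, 0.015], [0, 0, 0.015], [0, 0, 0.015], [0, 0, 0.015], [0, 0, 0.015], [0, 0, 0.015], [0, 0, 0.015], [0, 0, 0.015], [0, 0, 0.015], [0, 0, 0], [0, 0, 0], [0, 0, 0], [0, 0, 0], [0, 0, 0]]'

```text
clock: 2.4
position: [0.5148, -0.3227, 0.2313]
tool_rot: [3.141, 0.0, 0.175]
force: [-0.0, 0.0, 0.5]
grip_width: -0.0003
finger_force: 0.0
```

apply_moves --claw '[0, 0, 0, 0, 0, 0]' --xyz '[[-0.0075, -0.0165, 0], [-0.007, -0.0165, 0], [0, 0, 0.04], [0, 0, 0.04], [0, 0, 0.02], [0, 0, 0]]' --twist '[[0, 0, 0], [0, 0, 0], [0, 0, 0], [0, 0, 0], [0, 0, 0], [0, 0, 0]]'

```text
clock: 3.0
position: [0.4935, -0.2922, 0.129]
tool_rot: [-3.139, 0.004, 0.174]
force: [-0.3, 0.6, 0.0]
grip_width: -0.0001
finger_force: 0.0
```

```bash
python3 - <<'E'
from workcell import bot
import cv2
o=bot.observe();print(o["position"],o["force"])
f=bot.grab_frame("scene")["img"][110:230,200:340,::-1]
cv2.imwrite("pics/c2.png",cv2.resize(f,(700,600),interpolation=cv2.INTER_CUBIC))
E
```

```text
[ 0.49346652 -0.29218622  0.12903521] [-0.32522427  0.58215951  0.02279918]
```

View pics/c2.png

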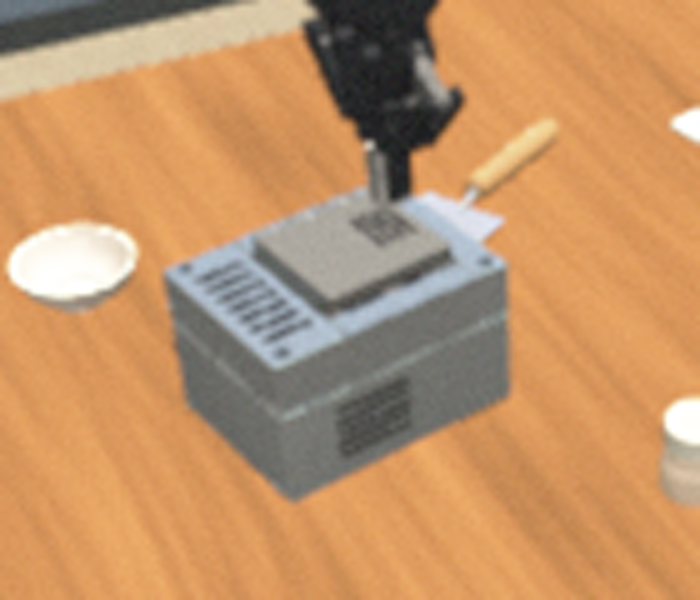

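The closed fingers are just above the ribs, with the tip at about (390,200) in the crop. Next I press in small steps and watch the force.

apply_moves --claw '[0, 0, 0, 0, 0, 0, 0]' --xyz '[[0, 0, 0.007], [0, 0, 0.005], [0, 0, 0.003], [0, 0, 0.003], [0, 0, 0.003], [0, 0, 0.002], [0, 0, 0]]' --twist '[[0, 0, 0], [0, 0, 0], [0, 0, 0], [0, 0, 0], [0, 0, 0], [0, 0, 0], [0, 0, 0]]'

```text
clock: 3.75
position: [0.4954, -0.2921, 0.1081]
tool_rot: [-3.142, 0.0, 0.176]
force: [-3.5, -1.1, 2.6]
grip_width: 0.0001
finger_force: 1.4
```

apply_moves --claw '[0, 0, 0, 0, 0]' --xyz '[[0, 0, 0.0015], [0, 0, 0.0015], [0, 0, 0.001], [0, 0, 0.001], [0, 0, 0]]' --twist '[[0, 0, 0], [0, 0, 0], [0, 0, 0], [0, 0, 0], [0, 0, 0]]'

```text
clock: 4.25
position: [0.4955, -0.2921, 0.1038]
tool_rot: [3.141, -0.0, 0.176]
force: [-6.2, 0.6, 14.2]
grip_width: 0.0002
finger_force: 7.3
```

The force jumped to 14 N, so the hatch is at its firm stop. I'll rise well clear.

apply_moves --claw '[0, 0, 0, 0, 0, 0, 0, 0, 0, 0, 0, 0]' --xyz '[[0, 0, -0.01], [0, 0, -0.02], [0, 0, -0.03], [0, 0, -0.04], [0, 0, -0.04], [0, 0, -0.04], [0, 0, 0], [0, 0, 0], [0, 0, 0], [0, 0, 0], [0, 0, 0], [0, 0, 0]]' --twist '[[0, 0, 0], [0, 0, 0], [0, 0, 0], [0, 0, 0], [0, 0, 0], [0, 0, 0], [0, 0, 0], [0, 0, 0], [0, 0, 0], [0, 0, 0], [0, 0, 0], [0, 0, 0]]'

```text
clock: 5.45
position: [0.4954, -0.2919, 0.2828]
tool_rot: [-3.141, 0.001, 0.176]
force: [0.7, 0.1, 0.0]
grip_width: 0.0003
finger_force: 0.0
```

```bash
python3 - <<'E'
from workcell import bot
import cv2
f=bot.grab_frame("scene")["img"][80:230,200:400,::-1]
cv2.imwrite("pics/c3.png",cv2.resize(f,(800,600),interpolation=cv2.INTER_CUBIC))
E
```

```text
(no output)
```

View pics/c3.png

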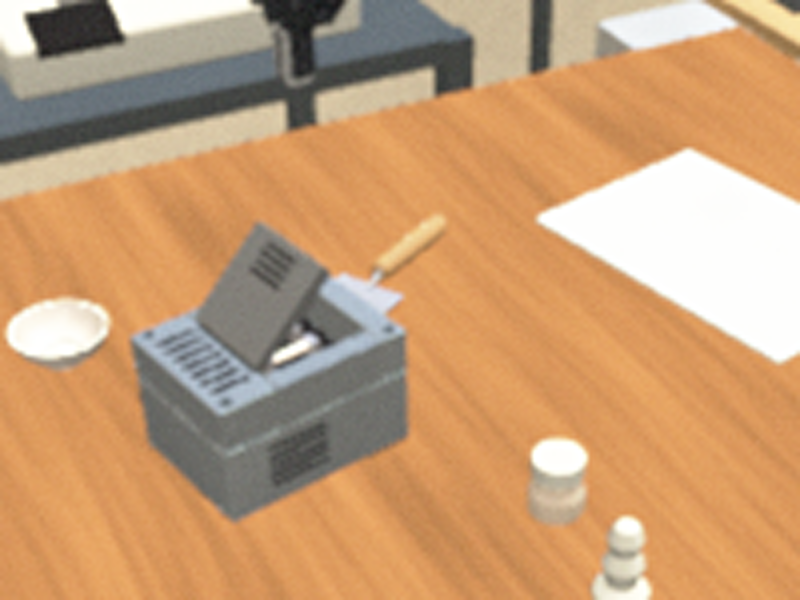

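The hatch stands open at about (265,290) in the crop, and the hand is well above it. Now I wait two seconds.

apply_moves --claw '[0, 0, 0, 0, 0, 0, 0, 0, 0, 0, 0, 0, 0, 0, 0, 0, 0, 0, 0, 0]' --xyz '[[0, 0, 0], [0, 0, 0], [0, 0, 0], [0, 0, 0], [0, 0, 0], [0, 0, 0], [0, 0, 0], [0, 0, 0], [0, 0, 0], [0, 0, 0], [0, 0, 0], [0, 0, 0], [0, 0, 0], [0, 0, 0], [0, 0, 0], [0, 0, 0], [0, 0, 0], [0, 0, 0], [0, 0, 0], [0, 0, 0]]' --twist '[[0, 0, 0], [0, 0, 0], [0, 0, 0], [0, 0, 0], [0, 0, 0], [0, 0, 0], [0, 0, 0], [0, 0, 0], [0, 0, 0], [0, 0, 0], [0, 0, 0], [0, 0, 0], [0, 0, 0], [0, 0, 0], [0, 0, 0], [0, 0, 0], [0, 0, 0], [0, 0, 0], [0, 0, 0], [0, 0, 0]]'

```text
clock: 7.5
position: [0.4955, -0.292, 0.2833]
tool_rot: [-3.142, 0.0, 0.176]
force: [0.3, 0.6, -0.8]
grip_width: -0.0002
finger_force: 0.0
```

```bash
python3 - <<'E'
from workcell import bot
import cv2,numpy as np
f=bot.grab_frame("scene")["img"][80:230,200:400,::-1]
g=cv2.resize(f,(800,600),interpolation=cv2.INTER_CUBIC)
d=np.abs(g.astype(int)-cv2.imread("pics/c3.png"))[200:500,120:420].mean();print("change",d)
if d<6: print(bot.job_done())
E
```

```text
change 1.8474703703703703
the job is handed in; nothing more can be done
None
```

The wider box's hatch was pressed to its stop and sprang open, it stayed open and untouched for over two seconds with the hand clear, and the job is handed in (no verdict was returned).

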